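# Prop open the hood of a dust-extractor box

## Task

The teal hood of the dust-extractor box stands raised on its stiff hinge. Swing the steel prop rod up by its orange sleeve until it points at the slot in the yellow tab, then draw the hood down by its red pull so that the pin of the rod goes through the slot and the hood rests on the black collar. Leave it propped open like that, never let the hood fall below the propped position, and do not disturb the things lying around.

Things in the scene. Friction and masses are not known exactly. Their poses are not given: they have to be found in the camera images.
- extractor: Fixed open-topped teal steel box, 200 x 260 x 70 mm (x, y, z), with a filter inside. Origin: centre of its underside, on the bench; z up. It stands turned by a varying yaw; all directions below are along its own axes. The hood's hinge runs along x at y = -130, z = 75 mm. The prop rod moves in the plane x = -150 mm, 50 mm outside the box's -x wall (the wall nearest the robot).
- hood (a joint): Angle of the hood (rad): 0 = shut (level, reaching to +y from the hinge), growing as it is raised; at a right angle it would stand upright. The hood is a 6 mm teal sheet 200 mm (x) by 250 mm, 0.7 kg, on a stiff hinge that holds it above about 1.0; below about 0.95 it may sink under its own weight. Properly propped it reads 0.838 (48 degrees). It starts between 1.05 and 1.17.
- hood_hinge (a point): Middle of the hood's hinge line; frame fixed to the hood: x along the hinge, y from the hinge to the free edge in the sheet's plane, z out of its upper face (underside at z = 0).
- hood_pull (a point): Middle of the red flat pull at the middle of the hood's free edge, 275 mm from the hinge: a plate in the plane of the hood, 90 mm along the edge, 8 mm thick, standing out 45 mm past the sheet (250 to 295 mm from the hinge). Axes as hood_hinge. Pinch it across its thickness with the tool in line with the hood sheet. Moving it takes less than 5 N.
- hood_eye (a point): Centre of the slot on the underside of the yellow tab, 150 mm to -x of the hood's middle and 170 mm from the hinge. The tab is 6 mm thick, in the plane of the hood, and sticks out 85 mm past the hood's -x edge. The slot goes through it, 24 mm (x) by 34 mm (y). Axes as hood_hinge.
- prop (a joint): Angle of the prop rod above level (rad): 0 = level, pointing to -y of the box; grows as the rod's free end swings up towards the hood; range -0.32 to 0.95, stiff pivot: it stays where it is left (about 5 N at the sleeve moves it). At 0.733 (42 degrees) the rod is square to the propped hood and centred in the slot when the hood reads 0.838. It starts between -0.28 and 0.05.
- prop_pivot (a point): Pivot of the steel prop rod, at x = -150, y = 114, z = 84 mm of the box (it does not move in the box). Frame fixed to the rod: -y runs along the rod to its free end, x along the pivot's axis. The rod is 10 mm thick.
- prop_grip (a point): Centre of the orange round sleeve on the rod, 125 mm from the pivot: 16 mm thick, 50 mm long, the place to grasp. Nothing stands within 40 mm to either side along the box's x. The hood stands above it once it is swung up, so lean the tool back towards the box's +y by about the rod's angle.
- prop_tip (a point): Rounded end of the rod's 10 mm pin, 197 mm from the pivot. The black collar, 44 mm across, 10 mm thick, has its upper face 175 mm from the pivot, so the pin stands 22 mm past it.
- mop_mid (a point): Bystander: tan ringed polishing wheel lying flat, 120 mm across, 28 mm thick; centre half-way up.
- bar_mid (a point): Bystander: brown bar of polishing compound, 150 x 45 x 35 mm; centre half-way up.
- jar_mid (a point): Bystander: white jar with a blue lid, 70 mm across, 90 mm tall; centre half-way up.

How it is judged:
By the outcome, as a careful person would: the job done as asked, in the order asked, and still so for the second after the job is handed in, with the robot touching nothing.
It also fails if it takes over 58 s, if anything falls off the work surface, if the arm or the gripper's body presses on something with over 40 N, if the wrist force passes 120 N, or if a joint passes its speed limit or range.

## Robot

A 6-joint arm with a two-finger parallel gripper is mounted at the origin on the work surface. World frame = base frame: x ahead of the robot, y to its left, z up, the work surface at z = 0. Lengths are in m, angles in rad, forces in N, time in s.
With the tool pointing down it reaches from about 0.375 to 0.9 m from the base axis. Payload 3.1 kg.
Tool frame: the origin (TCP) lies midway between the tips of the shut fingers; the grasp point (between the pads) lies grip_point_offset behind it (grip_point_offset is the distance from the TCP to the grasp point, in m); y points along the fingers, z is the direction in which the jaws open and shut, and the axes are right-handed (so a half turn about y gives the same grasp; the last joint's range is limited). The gripper opens to 87 mm and grips with 3 to 60 N. Pads are 19 mm wide; open, the fingers measure 117 mm over their backs; the gripper's body (75 mm by 190 mm) begins 51 mm behind the grasp point.
Start: joints at [1.065, 0.527, 1.433, -0, 1.181, -0.178], TCP at [0.201, 0.592, 0.223] pointing down, gripper open.
Joint ranges: [-3.08, 3.08], [-0.75, 2.2], [0.22, 2.44], [-1.43, 4.57], [0, 2.65], [-2.85, 2.85]. Speed limits (rad/s): [2.79, 2.79, 3.14, 3.14, 3.14, 3.14].

## Interface

Orientations are given as a unit quaternion [x, y, z, w].
In Python, from rig import * gives the robot as it stands.
- The arm moves only by the tool jog_arm, never from a script. Its argument "increments" is a list that holds one entry, the list of rows, each a list of 7 numbers: the turn, a rotation vector about the world's x, y, z in degrees, then the shift along the world's x, y, z in m, then the closure, from -1 (fully open) to 1 (shut), so that 0 is half open. In form: [[[rx, ry, rz, x, y, z, jaw], ...]]. A call has 1 to 8 rows; each row is the pose to reach, as a shift and turn from the pose measured when the call began; what a row does not reach only later rows make up. A row lasts 1/10 s, in which the tool goes at most 50 mm and 8.59 degrees, less where a joint would pass 70% of its speed; a pose out of reach is approached as far as the arm can. A call with a gripper value outside its range is refused whole. The fingers move at their own pace and stop on an object; "squeeze" is the grip in N (left out, the last holds). Time passes only in rows, so rows that repeat a pose let the fingers close. It gives the time, the measured TCP pose, the force and the opening at its end, in the units of the state.
- get_obs(): the state, without advancing time (a new reading comes with each control period).
- camera(name): name is "scene" or "side" or "wrist"; returns the picture (384x512x3 uint8, red, green, blue); there is no depth.
- camera_info(name): a dict with "K" (3x3 intrinsics, pixels), "R" (3x3) and "t" (3): a world point X has camera coordinates R X + t. Camera axes: x right, y down, z forward; pixel columns grow to the right and rows downward; lengths in m; the calibration is good to about 2 mm. The wrist camera is an equidistant fisheye: a pixel r from the principal point sees the ray r / f radians off the axis. A picture is of the moment at which its call begins: read the wrist's pose just before it. camera_info takes no time and is no camera call; for the wrist camera it gives the pose at the moment of the call.
- hand_in(): hands the job in, once; it reports no verdict.
The state is a dict: "time": time; "q": joint angles; "joint_velocities": joint speeds; "joint_torque": joint torques, N m; "position": TCP position; "tool_rot": TCP orientation; "ft_force": force on the tool from outside, world axes, zero at the start; "moment": the same for the moment, N m; "grip_width": finger opening in m.
Only numpy, scipy, OpenCV 4.12 (cv2) and the standard library are available. Lean on these libraries where they do the work, as an engineer would, in place of code of your own. Each camera call takes 0.05 s, during which the arm holds its last target.

## Working session

There is one attempt and no reset: what is moved stays moved. The work goes in short steps, Python scripts to look and compute and a tool call to move; the robot and the scene stay as the last step left them, time stands still between calls to the robot, and variables do not carry over. Pictures are saved under pics/ and viewed, and the job is handed in when it is done.

Besides the shell and the picture viewer there is one more tool, called after "Request:" as name(argument=value, ...) on one line, values as JSON. jog_arm: Moves the arm, as the interface text tells. Its arguments: {"type":"object","properties":{"increments":{"type":"array","items":{"type":"array","items":{"type":"array","items":{"type":"number"}}}},"squeeze":{"type":"number"}},"required":["increments"]}

```bash
mkdir -p pics; ls
python3 - <<'E'
from rig import *
import cv2
o=get_obs()
print({k:o[k] for k in o})
for n in ("scene","side","wrist"):
    i=camera_info(n); print(n,i)
    im=camera(n); cv2.imwrite(f"pics/{n}0.png",im[:,:,::-1])
E
```

```text
pics
{'time': 0.0, 'q': array([ 1.06450286e+00,  5.28478870e-01,  1.43393771e+00, -2.45129525e-05,
        1.18141586e+00, -1.78493228e-01]), 'joint_velocities': array([ 0.0018815 ,  0.00131508,  0.00158269, -0.00079427,  0.0006924 ,
       -0.00039836]), 'joint_torque': array([-1.07222811e-03, -4.40037954e+01, -1.76596802e+01,  6.33649249e-02,
        5.80900535e-02, -1.55039261e-04]), 'position': array([0.20082544, 0.59105274, 0.2215526 ]), 'tool_rot': array([ 0.69837914, -0.11563169,  0.11511505, -0.69688192]), 'ft_force': array([-0.21810129,  0.00805743,  0.5679232 ]), 'moment': array([-0.05992515,  0.08158586, -0.0294052 ]), 'grip_width': 0.0869782044626162}
scene {'K': array([[471.97144017,   0.        , 253.1981358 ],
       [  0.        , 471.97144017, 198.20996132],
       [  0.        ,   0.        ,   1.        ]]), 'R': array([[-0.22651034,  0.97392408, -0.01284308],
       [ 0.84108609,  0.18893198, -0.50683222],
       [-0.49118964, -0.12560487, -0.86194904]]), 't': array([ 0.09931859, -0.38491957,  1.69822748])}
side {'K': array([[411.34652329,   0.        , 254.33272209],
       [  0.        , 411.34652329, 184.82762787],
       [  0.        ,   0.        ,   1.        ]]), 'R': array([[ 0.9257256 , -0.37816317, -0.00497362],
       [-0.25382078, -0.61148462, -0.74944084],
       [ 0.28036963,  0.69503897, -0.66205264]]), 't': array([-0.47148622,  0.1909696 ,  1.25518408])}
wrist {'K': array([[297.31863964,   0.        , 254.67571635],
       [  0.        , 297.31863964, 188.64343162],
       [  0.        ,   0.        ,   1.        ]]), 'R': array([[ 0.32205954,  0.9467175 , -0.00190624],
       [ 0.91798084, -0.31179014,  0.24514909],
       [ 0.23149259, -0.08070249, -0.96948352]]), 't': array([-0.62413009, -0.03055284,  0.38987459])}
```

Run:
```python
import cv2
for n in ("scene","side"):
    im=cv2.imread(f"pics/{n}0.png"); cv2.imwrite(f"pics/{n}0b.png",cv2.resize(im,(800,600),interpolation=cv2.INTER_CUBIC))
```

```text
(no output)
```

View pics/scene0.png

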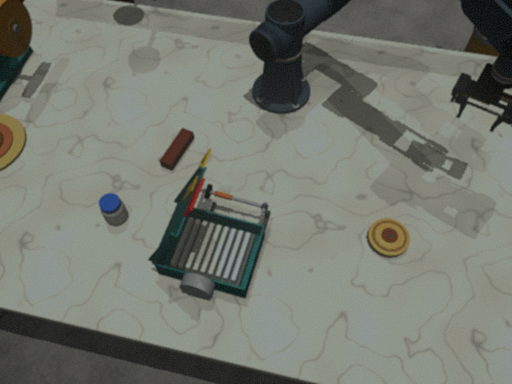

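View pics/side0.png

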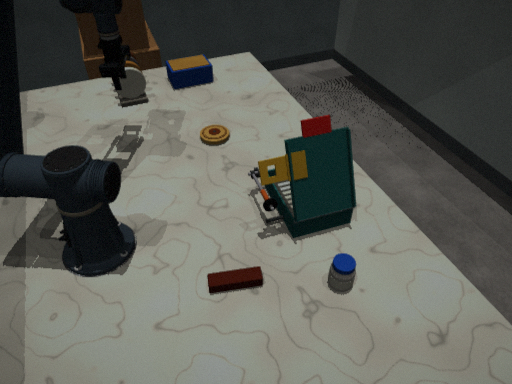

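View pics/wrist0.png

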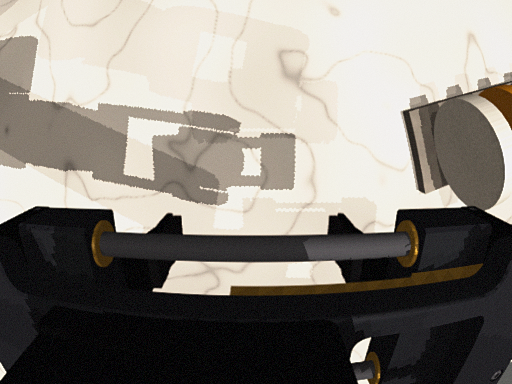

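The scene shows the box at about (215,240), the rod with its orange sleeve at about (220,195) and the tab at (205,160). Next I'll enlarge.

Run:
```python
import cv2
im=cv2.imread("pics/scene0.png")[140:305,140:285]; im=cv2.convertScaleAbs(im,alpha=1.5); cv2.imwrite("pics/sc_c.png",cv2.resize(im,None,fx=3.6,fy=3.6,interpolation=cv2.INTER_CUBIC));print(im.shape)
im=cv2.imread("pics/side0.png")[105:245,235:370]; im=cv2.convertScaleAbs(im,alpha=1.5);cv2.imwrite("pics/si_c.png",cv2.resize(im,None,fx=4,fy=4,interpolation=cv2.INTER_CUBIC))
```

```text
(165, 145, 3)
```

View pics/sc_c.png

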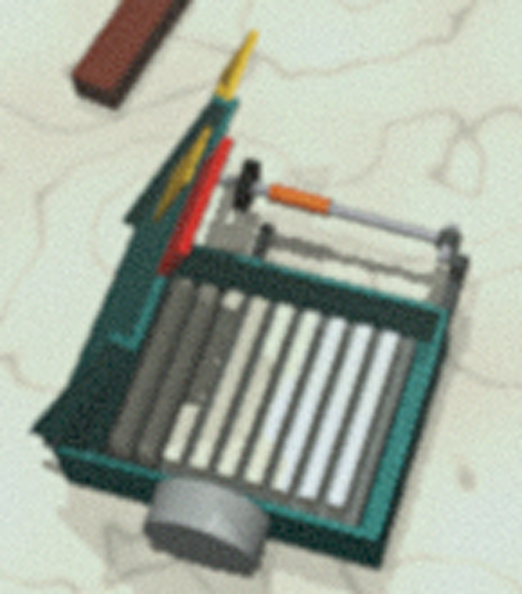

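View pics/si_c.png

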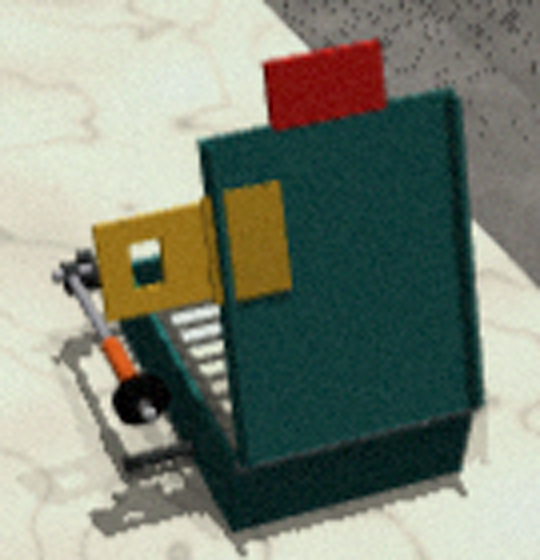

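```bash
cat > fit.py <<'E'
import numpy as np
from scipy.optimize import least_squares
from scipy.spatial.transform import Rotation as Rn
CAM={'scene':(np.array([[471.97144017,0,253.1981358],[0,471.97144017,198.20996132],[0,0,1]]),np.array([[-0.22651034,0.97392408,-0.01284308],[0.84108609,0.18893198,-0.50683222],[-0.49118964,-0.12560487,-0.86194904]]),np.array([0.09931859,-0.38491957,1.69822748])),
'side':(np.array([[411.34652329,0,254.33272209],[0,411.34652329,184.82762787],[0,0,1]]),np.array([[0.9257256,-0.37816317,-0.00497362],[-0.25382078,-0.61148462,-0.74944084],[0.28036963,0.69503897,-0.66205264]]),np.array([-0.47148622,0.1909696,1.25518408]))}
def proj(c,X):
    K,R,t=CAM[c]; p=K@(R@X+t); return p[:2]/p[2]
def box2w(b,v): # b=(x,y,yaw), v m
    c,s=np.cos(b[2]),np.sin(b[2]); return np.array([b[0]+c*v[0]-s*v[1],b[1]+s*v[0]+c*v[1],v[2]])
def hood(b,h,v):
    return box2w(b,[v[0],-.13+v[1]*np.cos(h)-v[2]*np.sin(h),.075+v[1]*np.sin(h)+v[2]*np.cos(h)])
def rod(b,p,r,off=0): # off: perpendicular upward
    return box2w(b,[-.15,.114-r*np.cos(p)+off*np.sin(p),.084+r*np.sin(p)+off*np.cos(p)])
E
cat > f1.py <<'E'
from fit import *
def S(u,v): return ((u+.5)/3.6-.5+140,(v+.5)/3.6-.5+140)
def D(u,v): return ((u+.5)/4-.5+235,(v+.5)/4-.5+105)
m=1e-3
obs=[('scene',S(445,312),'b',(-100,130,70)),('scene',S(380,530),'b',(100,130,70)),('scene',S(380,567),'b',(100,130,0)),
('scene',S(330,205),'r',100),('scene',S(270,192),'r',150),
('side',D(263,63),'h',(-45,295,7)),('side',D(380,40),'h',(45,295,7)),('side',D(386,108),'h',(45,250,7)),('side',D(273,130),'h',(-45,250,7)),
('side',D(200,142),'h',(-100,250,6)),('side',D(455,90),'h',(100,250,6)),
('side',D(146,262),'h',(-150,170,3)),
('side',D(235,528),'b',(-100,-130,0)),('side',D(460,470),'b',(100,-130,0)),
('side',D(112,343),'r',100),('side',D(150,410),'r',197),('side',D(127,377),'r',150)]
def pr(x,o):
    b=x[:3]
    if o[2]=='b': X=box2w(b,np.array(o[3])*m)
    elif o[2]=='h': X=hood(b,x[3],np.array(o[3])*m)
    else: X=rod(b,x[4],o[3]*m)
    return proj(o[0],X)
f=lambda x: np.concatenate([pr(x,o)-o[1] for o in obs])
s=least_squares(f,[.4,0,.0,1.1,-.1],loss='soft_l1')
print(s.x)
for o,r in zip(obs,f(s.x).reshape(-1,2)): print(o[0],o[2:],r.round(1))
E
python3 f1.py
```

```text
[ 0.66709339 -0.06788808 -0.05625202  1.12044338  0.10274295]
scene ('b', (-100, 130, 70)) [ 1.9 -1.6]
scene ('b', (100, 130, 70)) [-0.4  2.5]
scene ('b', (100, 130, 0)) [0.4 0.8]
scene ('r', 100) [ 0.1 -0.2]
scene ('r', 150) [ 0.4 -1.5]
side ('h', (-45, 295, 7)) [0.4 0.3]
side ('h', (45, 295, 7)) [0.2 0.3]
side ('h', (45, 250, 7)) [ 0.1 -1.2]
side ('h', (-45, 250, 7)) [-0.3 -0.7]
side ('h', (-100, 250, 6)) [-0.2 -0. ]
side ('h', (100, 250, 6)) [-0.3 -0.2]
side ('h', (-150, 170, 3)) [0.1 0.9]
side ('b', (-100, -130, 0)) [-0.6  1.7]
side ('b', (100, -130, 0)) [0.4 0.7]
side ('r', 100) [-0.5 -0.4]
side ('r', 197) [0.9 0.8]
side ('r', 150) [1.2 0.1]
```

```bash
cat > ov.py <<'E'
from fit import *
import cv2
def overlay(img,cam,x,crop,k,out):
    x0,y0,x1,y1=crop
    im=cv2.resize(cv2.convertScaleAbs(img[y0:y1,x0:x1],alpha=1.5),None,fx=k,fy=k,interpolation=cv2.INTER_CUBIC)
    P=lambda X: tuple(int(round(a)) for a in ((proj(cam,X)-[x0,y0]+.5)*k-.5))
    b,h,p=x[:3],x[3],x[4]
    def poly(pts,col):
        for A,B in zip(pts,pts[1:]): cv2.line(im,P(A),P(B),col,1,cv2.LINE_AA)
    for z in (0,.07): poly([box2w(b,[sx*.1,sy*.13,z]) for sx,sy in ((-1,-1),(1,-1),(1,1),(-1,1),(-1,-1))],(255,0,255))
    Hq=lambda xa,xb,ra,rb,z:[hood(b,h,[u*1e-3,v*1e-3,z*1e-3]) for u,v in ((xa,ra),(xb,ra),(xb,rb),(xa,rb),(xa,ra))]
    for z in (0,6):
        poly(Hq(-100,100,0,250,z),(255,255,0)); 
    poly(Hq(-45,45,250,295,7),(255,255,255)); poly(Hq(-45,45,250,295,-1),(255,255,255))
    poly(Hq(-162,-138,153,187,0),(255,0,0)); poly(Hq(-162,-138,153,187,6),(255,0,0))
    poly([rod(b,p,0),rod(b,p,.197)],(0,0,255))
    for r in (0,.1,.15,.175,.197): cv2.circle(im,P(rod(b,p,r)),3,(0,255,0),1)
    cv2.imwrite(out,im)
E
python3 - <<'E'
from ov import *
x=[ 0.66709339,-0.06788808,-0.05625202,1.12044338,0.10274295]
overlay(cv2.imread('pics/scene0.png'),'scene',x,(140,140,285,305),3.6,'pics/o1.png')
overlay(cv2.imread('pics/side0.png'),'side',x,(235,105,370,245),4,'pics/o2.png')
E
```

```text
(no output)
```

View pics/o1.png

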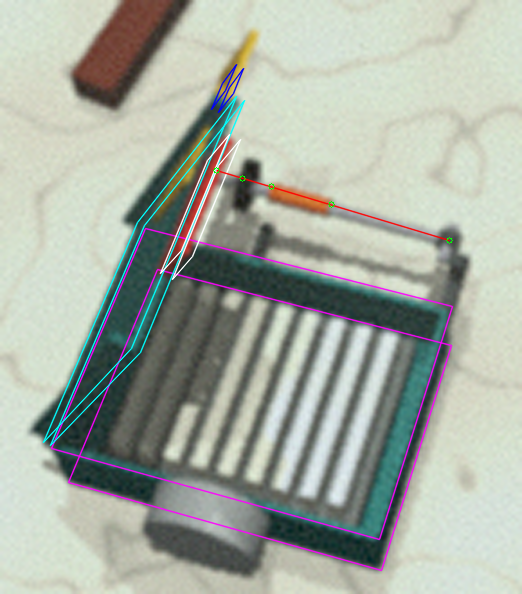

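View pics/o2.png

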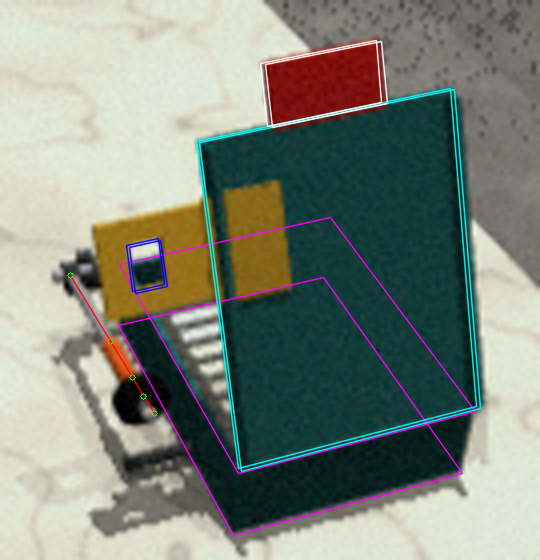

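```bash
cat > f2.py <<'E'
from f1 import *
obs[0]=('scene',S(449,310),'b',(-100,130,70))
obs+=[('scene',S(246,184),'r',170),('scene',S(196,247),'b',(-100,-90,70)),('scene',S(233,140),'h',(-45,295,0)),('side',D(100,275-5),'b',(-100,130,70)) ][:1]
obs+=[('scene',S(232,140),'h',(-45,295,3)),('side',D(140,397),'r',172)]
def g(x):
    r=[]
    for o in obs:
        e=pr(x,o)-o[1]; k=5 if o[0]=='scene' else 7
        r.append(e+x[k:k+2])
    return np.concatenate(r+[x[5:]/1.0])
s=least_squares(g,[.66,-.06,-.05,1.1,.05,0,0,0,0],loss='soft_l1')
print(s.x.round(4))
for o,r in zip(obs,g(s.x).reshape(-1,2)): print(o[0],o[2:],r.round(1))
E
python3 f2.py | tail -22
```

```text
side ('r', 150) [1.2 0.1]
[ 0.6674 -0.0673 -0.054   1.124   0.0908 -0.3955  0.2616 -0.2461 -0.1122]
scene ('b', (-100, 130, 70)) [ 0.5 -0.7]
scene ('b', (100, 130, 70)) [-0.4  2.8]
scene ('b', (100, 130, 0)) [0.3 1.1]
scene ('r', 100) [-0.2  0.3]
scene ('r', 150) [ 0.1 -0.8]
side ('h', (-45, 295, 7)) [0.4 0.1]
side ('h', (45, 295, 7)) [0.1 0.1]
side ('h', (45, 250, 7)) [ 0.  -1.4]
side ('h', (-45, 250, 7)) [-0.3 -0.9]
side ('h', (-100, 250, 6)) [-0.2 -0.2]
side ('h', (100, 250, 6)) [-0.4 -0.5]
side ('h', (-150, 170, 3)) [0.  0.7]
side ('b', (-100, -130, 0)) [-0.7  1.4]
side ('b', (100, -130, 0)) [0.2 0.3]
side ('r', 100) [-0.7 -0.3]
side ('r', 197) [0.8 1.2]
side ('r', 150) [1.1 0.3]
scene ('r', 170) [ 0.2 -0.5]
scene ('h', (-45, 295, 3)) [-0.  -0.7]
side ('r', 172) [ 0.3 -0.5]
```

Run:
```python
import rig
print([n for n in dir(rig) if not n.startswith('__')])
from rig import *
try: print(grip_point_offset)
except Exception as e: print(e)
from fit import *
o=get_obs(); T=Rn.from_quat(o['tool_rot']).as_matrix(); print(T.round(3)); print(o['time'])
i=camera_info('wrist'); c=-i['R'].T@i['t']; print('cam in tool',T.T@(c-o['position']),'axis',T.T@i['R'][2])
b=[.6674,-.0673,-.054]
for p in(.08,.733):print('sleeve',rod(b,p,.125))
print('pull',hood(b,1.12,[0,.275,.003]),hood(b,.838,[0,.275,.003]))
# target rot: lean a: tool y=d, z=box x ; 
c,s=np.cos(b[2]),np.sin(b[2]); bx=np.array([c,s,0]);by=np.array([-s,c,0]);bz=np.array([0,0,1.])
for a in (.1,.4,.733):
  for sg in(1,-1):
    y=-np.sin(a)*by-np.cos(a)*bz; z=sg*bx; x=np.cross(y,z)
    M=np.c_[x,y,z]; print(a,sg,Rn.from_matrix(M@T.T).as_rotvec(degrees=True).round(1))
```

```text
['Unreachable', 'camera', 'camera_info', 'get_obs', 'grip_point_offset', 'hand_in']
0.0187
[[ 0.947 -0.001  0.322]
 [-0.322 -0.002  0.947]
 [-0.    -1.    -0.002]]
0.15
cam in tool [-0.06579922 -0.16260947  0.00023743] axis [2.45466131e-01 9.69405166e-01 5.24315392e-05]
sleeve [ 0.51704651 -0.0697887   0.09398934]
sleeve [ 0.51875769 -0.038131    0.16763777]
pull [ 0.66670441 -0.08016884  0.32383467] [ 0.67019215 -0.01564386  0.2814162 ]
0.1 1 [ -5.1  -3.5 -74.2]
0.1 -1 [ -3.6   5.5 105.6]
0.4 1 [-20.3 -13.9 -73.2]
0.4 -1 [-14.7  22.  104.1]
0.733 1 [-37.2 -25.3 -70.7]
0.733 -1 [-27.   40.1 100.3]
```

```bash
cat > go.py <<'E'
from rig import *
from fit import *
def axes(b):
    c,s=np.cos(b[2]),np.sin(b[2]); return np.array([c,s,0]),np.array([-s,c,0]),np.array([0,0,1.])
def rodpose(b,p,lean,r=.125,back=0,sg=1):
    bx,by,bz=axes(b); y=-np.sin(lean)*by-np.cos(lean)*bz; z=sg*bx; M=np.c_[np.cross(y,z),y,z]
    return rod(b,p,r)+y*(grip_point_offset-back),M
def pullpose(b,h,r=.275,back=0,sg=1,dh=0,z0=.003):
    bx,by,bz=axes(b); a=h+dh; y=-np.cos(a)*by-np.sin(a)*bz; z=sg*(-np.sin(a)*by+np.cos(a)*bz); M=np.c_[np.cross(y,z),y,z]
    return hood(b,h,[0,r,z0])+y*(grip_point_offset-back),M
def delta(P,M):
    o=get_obs(); T=Rn.from_quat(o['tool_rot']).as_matrix()
    print(Rn.from_matrix(M@T.T).as_rotvec(degrees=True).round(1).tolist(),(P-o['position']).round(4).tolist())
B=[.6674,-.0673,-.054]
E
python3 -c "
from go import *
delta(*rodpose(B,.08,.5,back=.13)); delta(*rodpose(B,.08,.5,back=.3))"
```

```text
[-25.4, -17.3, -72.6] [0.319, -0.6077, -0.0301]
[-25.4, -17.3, -72.6] [0.3234, -0.5263, 0.1191]
```

Request:
jog_arm(increments=[[[-25.4,-17.3,-72.6,0.323,-0.526,0.119,0],[-25.4,-17.3,-72.6,0.323,-0.526,0.119,0],[-25.4,-17.3,-72.6,0.323,-0.526,0.119,0],[-25.4,-17.3,-72.6,0.323,-0.526,0.119,0],[-25.4,-17.3,-72.6,0.323,-0.526,0.119,0],[-25.4,-17.3,-72.6,0.323,-0.526,0.119,0],[-25.4,-17.3,-72.6,0.323,-0.526,0.119,0],[-25.4,-17.3,-72.6,0.323,-0.526,0.119,0]]])

```text
time: 0.95
position: [0.407, 0.2551, 0.2981]
tool_rot: [0.628, -0.352, 0.567, -0.401]
ft_force: [1.0, 1.0, 0.5]
grip_width: 0.0443
```

```bash
python3 -c "
from go import *
delta(*rodpose(B,.08,.5,back=.15)); delta(*rodpose(B,.08,.5,back=.3));print(get_obs()['q'])"
```

```text
[-3.2, -2.1, -9.1] [0.1135, -0.2621, -0.0889]
[-3.2, -2.1, -9.1] [0.1174, -0.1903, 0.0427]
[ 0.56462316  0.38584939  1.54619399 -0.38230152  1.45696307  0.54316644]
```

Request:
jog_arm(increments=[[[-3.2,-2.1,-9.1,0.117,-0.19,0.043,0],[-3.2,-2.1,-9.1,0.117,-0.19,0.043,0],[-3.2,-2.1,-9.1,0.117,-0.19,0.043,0],[-3.2,-2.1,-9.1,0.117,-0.19,0.043,0],[-3.2,-2.1,-9.1,0.117,-0.19,0.043,0],[-3.2,-2.1,-9.1,0.117,-0.19,0.043,0]]])

```text
time: 1.55
position: [0.5258, 0.0619, 0.3418]
tool_rot: [0.597, -0.378, 0.619, -0.342]
ft_force: [0.2, -0.6, 0.4]
grip_width: 0.0435
```

```bash
python3 -c "
from go import *
import cv2
delta(*rodpose(B,.08,.5,back=.15)); delta(*rodpose(B,.08,.5,back=.0));o=get_obs();print(o['q'],o['ft_force'])
i=camera_info('wrist'); np.savez('w1.npz',R=i['R'],t=i['t'],K=i['K'])
im=camera('wrist'); cv2.imwrite('pics/w1.png',im[:,:,::-1])"
```

```text
[0.1, 0.1, 0.3] [-0.0054, -0.0688, -0.1326]
[0.1, 0.1, 0.3] [-0.0092, -0.1406, -0.2642]
[ 0.17723284  0.37254921  1.46182403 -0.49034877  1.44943664  0.33344158] [ 0.22292901 -0.56127179  0.43617442]
```

View pics/w1.png

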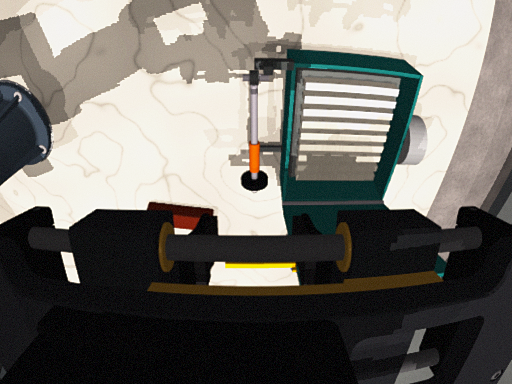

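Wrist picture: the rod runs from (254,75) to the collar at (254,180), and the box rim is clear. I'll enlarge it to read the corners.

Run:
```python
import cv2
im=cv2.imread("pics/w1.png")[40:210,220:440]; cv2.imwrite("pics/w1c.png",cv2.resize(im,None,fx=3.5,fy=3.5,interpolation=cv2.INTER_CUBIC))
```

```text
(no output)
```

View pics/w1c.png

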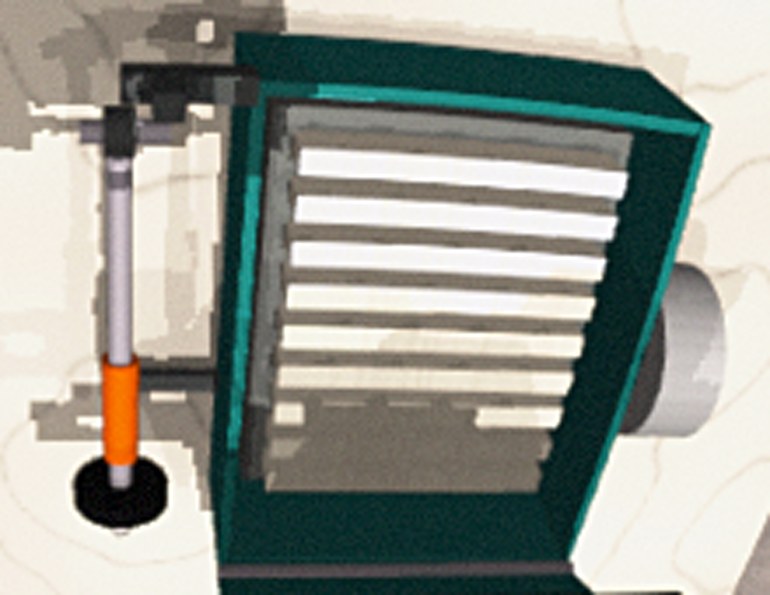

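```bash
cat > f3.py <<'E'
from f2 import *
w=np.load('w1.npz')
def wp(X,w=w):
    c=w['R']@X+w['t']; th=np.arctan2(np.hypot(c[0],c[1]),c[2]); d=c[:2]/np.hypot(c[0],c[1]); return w['K'][:2,2]+w['K'][0,0]*th*d
_pj=proj
def proj2(c,X): return wp(X) if c=='wrist' else _pj(c,X)
import f1; f1.proj=proj2
W=lambda u,v:((u+.5)/3.5-.5+220,(v+.5)/3.5-.5+40)
n0=len(obs)
obs+=[('wrist',W(710,125),'b',(100,130,70)),('wrist',W(645,70),'b',(100,130,0)),('wrist',W(236,32),'b',(-100,130,0)),
('wrist',W(120,132),'r',0),('wrist',W(120,360),'r',100),('wrist',W(120,465),'r',150),('wrist',W(121,490),'r',170),
('wrist',W(220,570),'b',(-100,-130,75)),('wrist',W(572,565),'b',(100,-130,75))]
def g(x):
    r=[]
    for o in obs:
        e=f1.pr(x,o)-o[1]; k={'scene':5,'side':7,'wrist':9}[o[0]]
        r.append(e+x[k:k+2])
    return np.concatenate(r+[x[5:]/1.0])
s=least_squares(g,[.66,-.06,-.05,1.1,.05,0,0,0,0,0,0],loss='soft_l1')
print('RES',s.x.round(4))
for o,r in zip(obs,g(s.x).reshape(-1,2)): print(o[0],o[2:],r.round(1))
E
python3 f3.py | sed -n '/RES/,$p'
```

```text
RES [ 0.6685 -0.0691 -0.0566  1.1214  0.0838  0.163  -0.0265 -0.7188 -0.3842
  0.0722 -0.3775]
scene ('b', (-100, 130, 70)) [ 0.4 -0.7]
scene ('b', (100, 130, 70)) [-0.8  2.9]
scene ('b', (100, 130, 0)) [-0.   1.2]
scene ('r', 100) [-0.2  0.4]
scene ('r', 150) [ 0.1 -0.7]
side ('h', (-45, 295, 7)) [0.4 0. ]
side ('h', (45, 295, 7)) [0.1 0. ]
side ('h', (45, 250, 7)) [ 0.1 -1.4]
side ('h', (-45, 250, 7)) [-0.3 -1. ]
side ('h', (-100, 250, 6)) [-0.2 -0.3]
side ('h', (100, 250, 6)) [-0.3 -0.5]
side ('h', (-150, 170, 3)) [0.  0.6]
side ('b', (-100, -130, 0)) [-0.8  1.4]
side ('b', (100, -130, 0)) [0.2 0.4]
side ('r', 100) [-0.7 -0.2]
side ('r', 197) [0.8 1.5]
side ('r', 150) [1.1 0.5]
scene ('r', 170) [ 0.2 -0.4]
scene ('h', (-45, 295, 3)) [ 0.  -0.6]
side ('r', 172) [ 0.4 -0.2]
wrist ('b', (100, 130, 70)) [ 1.  -0.4]
wrist ('b', (100, 130, 0)) [ 0.4 -0.6]
wrist ('b', (-100, 130, 0)) [-0.7 -0.3]
wrist ('r', 0) [-0.3 -0.4]
wrist ('r', 100) [0.1 0.5]
wrist ('r', 150) [ 0.2 -1.5]
wrist ('r', 170) [0.  1.7]
wrist ('b', (-100, -130, 75)) [-0.7  0.9]
wrist ('b', (100, -130, 75)) [0. 1.]
```

```bash
sed -i 's/^B=.*/B=[.6685,-.0691,-.0566]/' go.py; python3 -c "
from go import *
delta(*rodpose(B,.06,.5,back=.05)); delta(*rodpose(B,.06,.5,back=.0))"
```

```text
[0.0, -0.0, 0.1] [-0.0054, -0.12, -0.2221]
[0.0, -0.0, 0.1] [-0.0067, -0.1439, -0.2659]
```

Request:
jog_arm(increments=[[[0,0,0,-0.005,-0.12,-0.222,0],[0,0,0,-0.005,-0.12,-0.222,0],[0,0,0,-0.005,-0.12,-0.222,0],[0,0,0,-0.005,-0.12,-0.222,0],[0,0,0,-0.005,-0.12,-0.222,0],[0,0,0,-0.005,-0.12,-0.222,0],[0,0,0,-0.005,-0.12,-0.222,0]]])

```text
time: 2.3
position: [0.5183, -0.0557, 0.118]
tool_rot: [0.599, -0.379, 0.617, -0.342]
ft_force: [0.1, -0.8, 0.1]
grip_width: 0.0433
```

```bash
python3 -c "
from go import *
import cv2
delta(*rodpose(B,.06,.5,back=.05)); delta(*rodpose(B,.06,.5,back=.0));o=get_obs();print(o['q'],o['ft_force'])
for n in ('side','wrist'): cv2.imwrite(f'pics/{n}2.png',camera(n)[:,:,::-1])
im=cv2.imread('pics/side2.png')[60:250,200:390];cv2.imwrite('pics/side2c.png',cv2.resize(im,None,fx=3,fy=3,interpolation=2))"
```

```text
[-0.0, -0.2, 0.1] [0.0007, -0.0007, 0.001]
[-0.0, -0.2, 0.1] [-0.0007, -0.0246, -0.0429]
[-0.03911874  0.62297846  1.77572861 -0.67158664  0.87936884  0.49133892] [ 0.12095599 -0.81516068  0.07406497]
```

View pics/side2c.png

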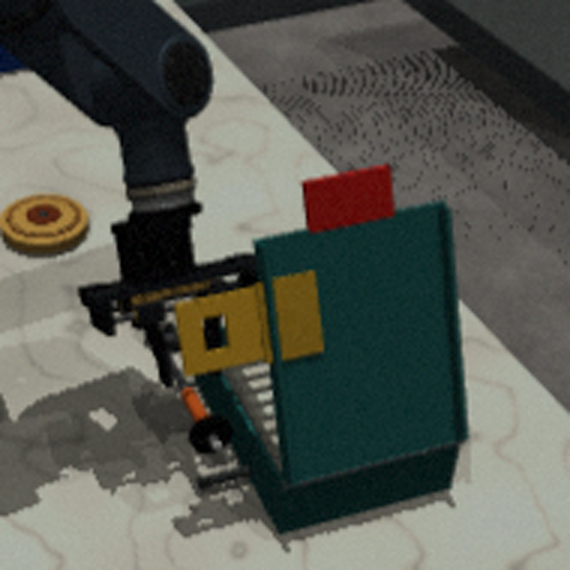

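View pics/wrist2.png

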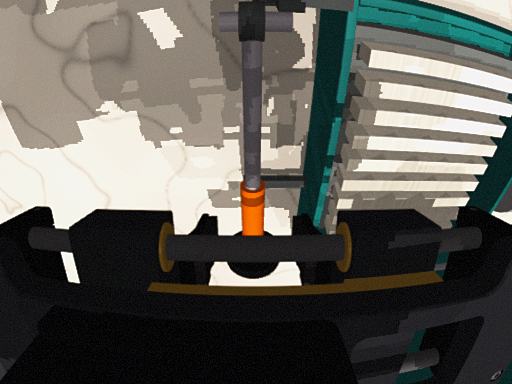

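The sleeve (col 254) sits midway between the fingers (205/320). I'll advance and close.

Request:
jog_arm(increments=[[[0,0,0,-0.001,-0.0125,-0.0215,0],[0,0,0,-0.001,-0.0245,-0.043,0],[0,0,0,-0.001,-0.0245,-0.043,0],[0,0,0,-0.001,-0.0245,-0.043,1],[0,0,0,-0.001,-0.0245,-0.043,1],[0,0,0,-0.001,-0.0245,-0.043,1],[0,0,0,-0.001,-0.0245,-0.043,1]]], squeeze=20)

```text
time: 3.1
position: [0.5187, -0.0791, 0.0782]
tool_rot: [0.597, -0.378, 0.619, -0.343]
ft_force: [-4.8, 2.3, 1.7]
grip_width: 0.0191
```

```bash
python3 -c "
from go import *
import cv2
for p in (.02,.06,.1): delta(*rodpose(B,p,.5))
for k in range(1,9):
  p=.06+(.733-.06)*k/8; delta(*rodpose(B,p,.5+.3*k/8))
o=get_obs();print(o['q'],o['ft_force'],o['grip_width'])
cv2.imwrite('pics/wrist3.png',camera('wrist')[:,:,::-1])
"
```

```text
[0.0, 0.1, 0.1] [-0.001, -0.0014, -0.0081]
[0.0, 0.1, 0.1] [-0.001, -0.0012, -0.0031]
[0.0, 0.1, 0.1] [-0.001, -0.0008, 0.0019]
[-2.1, 0.2, 0.1] [-0.001, -0.0007, 0.0077]
[-4.3, 0.3, 0.1] [-0.0009, 0.0006, 0.0184]
[-6.4, 0.4, 0.1] [-0.0008, 0.0029, 0.0289]
[-8.6, 0.6, 0.1] [-0.0006, 0.0059, 0.0392]
[-10.7, 0.7, 0.1] [-0.0004, 0.0098, 0.0491]
[-12.8, 0.8, 0.1] [-0.0001, 0.0145, 0.0587]
[-15.0, 0.9, 0.1] [0.0002, 0.02, 0.0678]
[-17.1, 1.1, 0.1] [0.0005, 0.0262, 0.0764]
[-0.08377215  0.69029936  1.80463741 -0.74684071  0.78361031  0.5514535 ] [-4.79489496  2.28353564  1.69607229] 0.01909777272577501
```

View pics/wrist3.png

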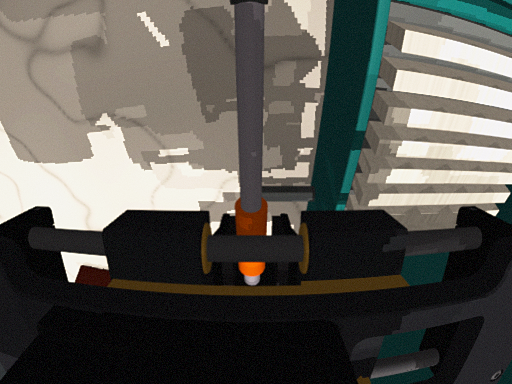

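Request:
jog_arm(increments=[[[0,0,0,0,0,0,1],[0,0,0,0,0,0,1],[0,0,0,0,0,0,1]]])

```text
time: 3.45
position: [0.5168, -0.079, 0.0777]
tool_rot: [0.598, -0.379, 0.618, -0.342]
ft_force: [-0.8, 0.8, -0.9]
grip_width: 0.0152
```

```bash
python3 -c "
from go import *
delta(*rodpose(B,.06,.5))
for k in range(1,11):
  p=.06+(.733-.06)*k/10; delta(*rodpose(B,p,.5+.3*k/10))
"
```

```text
[0.0, -0.1, 0.2] [0.0009, -0.0013, -0.0027]
[-1.7, -0.0, 0.2] [0.0009, -0.001, 0.006]
[-3.4, 0.1, 0.2] [0.0009, -0.0001, 0.0146]
[-5.1, 0.2, 0.2] [0.001, 0.0013, 0.0231]
[-6.9, 0.3, 0.2] [0.0011, 0.0033, 0.0315]
[-8.6, 0.4, 0.2] [0.0013, 0.0058, 0.0397]
[-10.3, 0.5, 0.2] [0.0014, 0.0089, 0.0476]
[-12.0, 0.6, 0.2] [0.0016, 0.0125, 0.0554]
[-13.7, 0.7, 0.2] [0.0019, 0.0165, 0.0629]
[-15.4, 0.8, 0.2] [0.0021, 0.0211, 0.07]
[-17.1, 0.9, 0.2] [0.0024, 0.0261, 0.0769]
```

Request:
jog_arm(increments=[[[-1.7,0,0,0.0,-0.0005,0.0075,1],[-3.4,0.1,0,0.0,0.0003,0.016,1],[-5.1,0.2,0,0.0,0.0017,0.0245,1],[-6.9,0.3,0,0.0003,0.0037,0.033,1],[-8.6,0.4,0,0.0005,0.0063,0.041,1],[-8.6,0.4,0,0.0005,0.0063,0.041,1],[-8.6,0.4,0,0.0005,0.0063,0.041,1]]])

```text
time: 4.15
position: [0.5172, -0.0725, 0.1191]
tool_rot: [0.624, -0.333, 0.643, -0.295]
ft_force: [-1.5, 0.8, -0.2]
grip_width: 0.0153
```

```bash
python3 -c "
from go import *
print(get_obs()['q'],get_obs()['moment'])
for k in range(5,11):
  p=.06+(.733-.06)*k/10; delta(*rodpose(B,p,.5+.3*k/10))
"
```

```text
[ 0.0024106   0.66855987  1.77577091 -0.84236026  0.94533561  0.65897986] [ 0.25069109  0.25386666 -0.13536896]
[0.1, -0.0, 0.2] [0.0009, -0.0007, -0.0017]
[-1.6, 0.1, 0.2] [0.001, 0.0024, 0.0063]
[-3.4, 0.2, 0.2] [0.0012, 0.006, 0.014]
[-5.1, 0.3, 0.2] [0.0015, 0.01, 0.0215]
[-6.8, 0.4, 0.2] [0.0017, 0.0146, 0.0287]
[-8.5, 0.5, 0.2] [0.002, 0.0196, 0.0355]
```

Request:
jog_arm(increments=[[[-1.6,0,0,0.0,0.003,0.0075,1],[-3.4,0.1,0,0.0003,0.0065,0.015,1],[-5.1,0.2,0,0.0005,0.0105,0.0225,1],[-6.8,0.3,0,0.0008,0.015,0.03,1],[-8.5,0.4,0,0.001,0.02,0.0365,1],[-8.5,0.4,0,0.001,0.02,0.0365,1],[-8.5,0.4,0,0.001,0.02,0.0365,1]]])

```text
time: 4.85
position: [0.5183, -0.053, 0.1561]
tool_rot: [0.646, -0.285, 0.664, -0.246]
ft_force: [0.1, -0.0, 1.9]
grip_width: 0.0152
```

```bash
python3 -c "
from go import *
import cv2
print(get_obs()['q'],get_obs()['moment'])
delta(*rodpose(B,.733,.8))
i=camera_info('wrist'); np.savez('w4.npz',R=i['R'],t=i['t'],K=i['K'])
for n in ('side','wrist','scene'): cv2.imwrite(f'pics/{n}4.png',camera(n)[:,:,::-1])
im=cv2.imread('pics/side4.png')[100:240,230:370];cv2.imwrite('pics/side4c.png',cv2.resize(cv2.convertScaleAbs(im,alpha=1.5),None,fx=4,fy=4,interpolation=2))
im=cv2.imread('pics/scene4.png')[140:305,140:285];cv2.imwrite('pics/scene4c.png',cv2.resize(cv2.convertScaleAbs(im,alpha=1.5),None,fx=3.6,fy=3.6,interpolation=2))
"
```

```text
[ 0.10175623  0.67006483  1.7315953  -0.90726697  1.11776882  0.74024024] [-0.10396818  0.16826756 -0.0840606 ]
[0.0, 0.1, 0.2] [0.0009, 0.0001, -0.0015]
```

View pics/side4c.png

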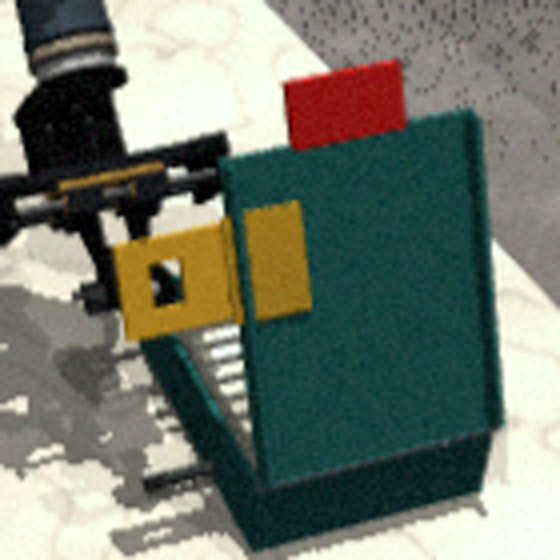

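View pics/scene4c.png

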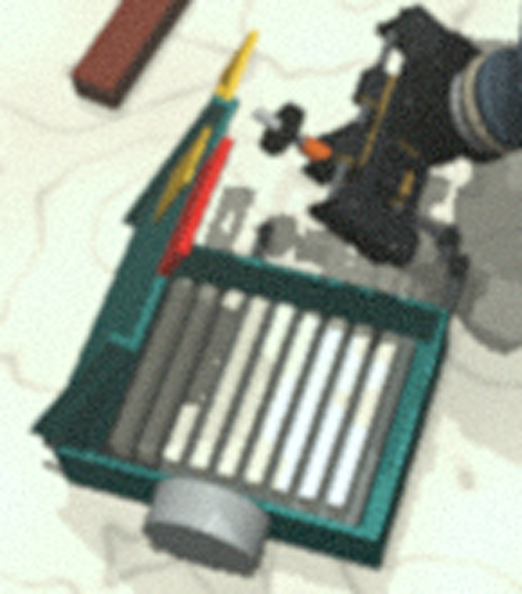

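View pics/wrist4.png

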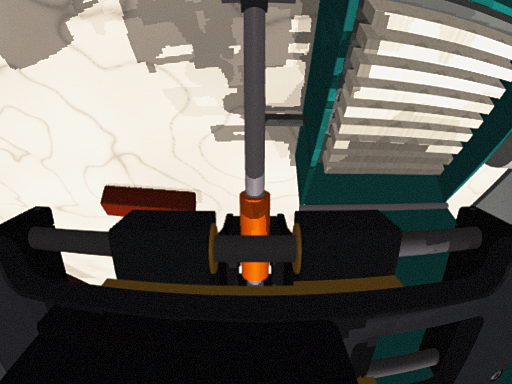

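```bash
python3 -c "
from fit import *
B=[.6685,-.0691,-.0566]
for p in(.65,.7,.733,.77): print(p,[((proj('scene',rod(B,p,r))-140+.5)*3.6-.5).round(0) for r in (0,.15,.17,.195)])
"
python3 - <<'E'
import cv2
im=cv2.imread("pics/scene4.png")[160:195,195:245]; cv2.imwrite("pics/s4d.png",cv2.resize(cv2.convertScaleAbs(im,alpha=1.5),None,fx=14,fy=14,interpolation=cv2.INTER_CUBIC))
E
```

```text
0.65 [array([448., 241.]), array([298., 146.]), array([277., 132.]), array([251., 115.])]
0.7 [array([448., 241.]), array([304., 143.]), array([283., 129.]), array([257., 111.])]
0.733 [array([448., 241.]), array([307., 141.]), array([287., 127.]), array([262., 109.])]
0.77 [array([448., 241.]), array([312., 140.]), array([292., 125.]), array([268., 107.])]
```

View pics/s4d.png

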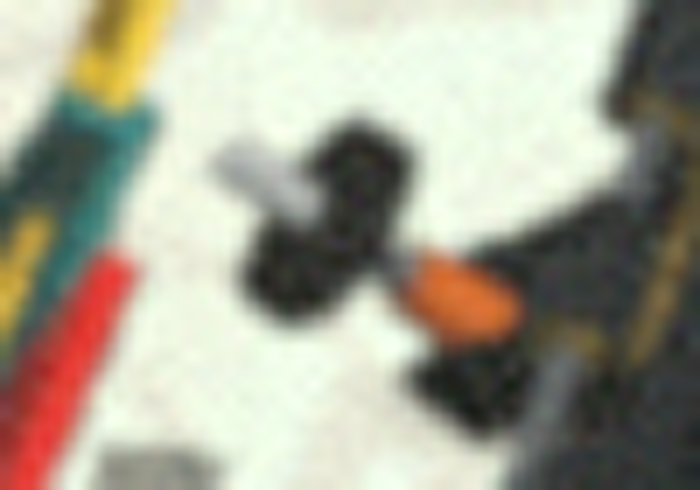

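Request:
jog_arm(increments=[[[-1.1,0,0,0,0.0017,0.002,1],[-1.1,0,0,0,0.0017,0.002,1],[-1.1,0,0,0,0.0017,0.002,1],[-1.1,0,0,0,0.0017,0.002,0],[-1.1,0,0,0,0.0017,0.002,0],[-1.1,0,0,0,0.0017,0.002,0],[-1.1,0,0,0,0.0017,0.002,0]]])

```text
time: 5.7
position: [0.5185, -0.0509, 0.1579]
tool_rot: [0.648, -0.279, 0.666, -0.241]
ft_force: [0.1, -0.8, -0.1]
grip_width: 0.0385
```

```bash
python3 -c "
from go import *
for k in (.05,.1,.2,.3): delta(*rodpose(B,.733,.82,back=k))
"
```

```text
[-0.1, 0.2, 0.2] [0.0028, 0.0342, 0.0311]
[-0.1, 0.2, 0.2] [0.0048, 0.0707, 0.0652]
[-0.1, 0.2, 0.2] [0.009, 0.1437, 0.1334]
[-0.1, 0.2, 0.2] [0.0131, 0.2167, 0.2016]
```

Retreat straight back along the tool axis.

Request:
jog_arm(increments=[[[0,0,0,0.001,0.018,0.0165,0],[0,0,0,0.003,0.0365,0.034,0],[0,0,0,0.005,0.073,0.068,0],[0,0,0,0.007,0.109,0.102,0],[0,0,0,0.009,0.146,0.136,0],[0,0,0,0.011,0.183,0.17,0],[0,0,0,0.013,0.219,0.205,0],[0,0,0,0.013,0.219,0.205,0]]])

```text
time: 6.5
position: [0.5335, 0.1728, 0.3676]
tool_rot: [0.645, -0.278, 0.669, -0.246]
ft_force: [-0.2, 0.2, 0.8]
grip_width: 0.0432
```

```bash
python3 -c "
from go import *
import cv2
print(get_obs()['q'],get_obs()['position'])
for sg in (1,-1):
  delta(*pullpose(B,1.12,back=.12,sg=sg))
  delta(*pullpose(B,1.12,back=.0,sg=sg))
i=camera_info('wrist'); np.savez('w5.npz',R=i['R'],t=i['t'],K=i['K'])
for n in ('side','wrist','scene'): cv2.imwrite(f'pics/{n}5.png',camera(n)[:,:,::-1])
im=cv2.imread('pics/side5.png')[100:240,230:370];cv2.imwrite('pics/side5c.png',cv2.resize(cv2.convertScaleAbs(im,alpha=1.5),None,fx=4,fy=4,interpolation=2))
im=cv2.imread('pics/scene5.png')[140:305,140:285];cv2.imwrite('pics/scene5c.png',cv2.resize(cv2.convertScaleAbs(im,alpha=1.5),None,fx=3.6,fy=3.6,interpolation=2))
"
```

```text
[ 0.46221809  0.54587942  1.25104545 -0.70415276  1.7584672   0.53770432] [0.53353846 0.17277275 0.36760708]
[13.8, -53.5, -72.9] [0.1367, -0.2107, 0.0474]
[13.8, -53.5, -72.9] [0.1338, -0.2629, -0.0606]
[18.7, 53.1, 73.1] [0.1367, -0.2107, 0.0474]
[18.7, 53.1, 73.1] [0.1338, -0.2629, -0.0606]
```

View pics/side5c.png

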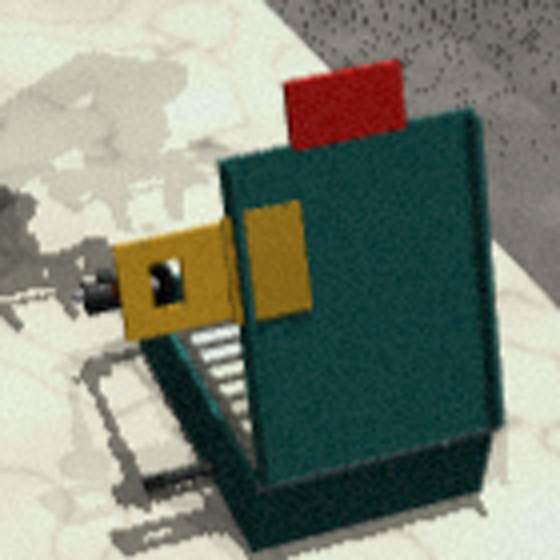

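View pics/scene5c.png

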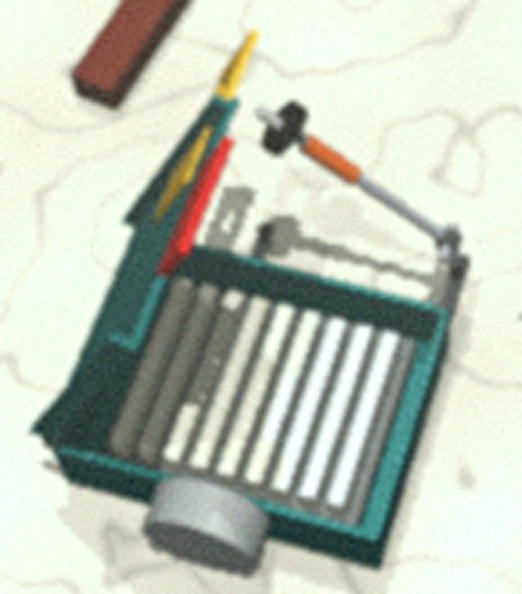

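View pics/wrist5.png

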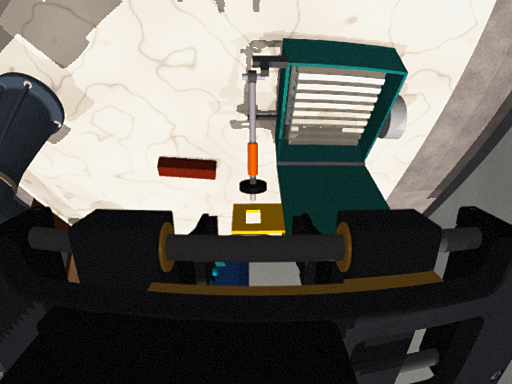

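```bash
python3 -c "
import cv2
im=cv2.imread('pics/wrist5.png')[40:240,220:300];cv2.imwrite('pics/w5c.png',cv2.resize(cv2.convertScaleAbs(im,alpha=1.3),None,fx=4,fy=4,interpolation=2)[:600])
from go import *
w=np.load('w5.npz')
def wp(X):
    c=w['R']@X+w['t']; th=np.arctan2(np.hypot(c[0],c[1]),c[2]); d=c[:2]/np.hypot(c[0],c[1]); return w['K'][:2,2]+w['K'][0,0]*th*d
for p in(.65,.69,.733,.77):
  print(p,'side',[((proj('side',rod(B,p,r))-[230,100]+.5)*4-.5).round(0) for r in (.175,.197)],'wr',[wp(rod(B,p,r)).round(1).tolist() for r in (0,.1,.15,.17,.197)])
"
```

```text
0.65 side [array([152., 300.]), array([160., 301.])] wr [[250.0, 77.0], [250.7, 141.8], [251.1, 172.0], [251.2, 183.5], [251.4, 198.4]]
0.69 side [array([150., 291.]), array([158., 290.])] wr [[250.0, 77.0], [250.7, 142.4], [251.1, 173.2], [251.2, 185.0], [251.4, 200.4]]
0.733 side [array([147., 281.]), array([156., 279.])] wr [[250.0, 77.0], [250.7, 142.9], [251.1, 174.4], [251.2, 186.5], [251.4, 202.4]]
0.77 side [array([145., 272.]), array([153., 269.])] wr [[250.0, 77.0], [250.7, 143.3], [251.1, 175.3], [251.2, 187.7], [251.4, 204.0]]
```

View pics/w5c.png

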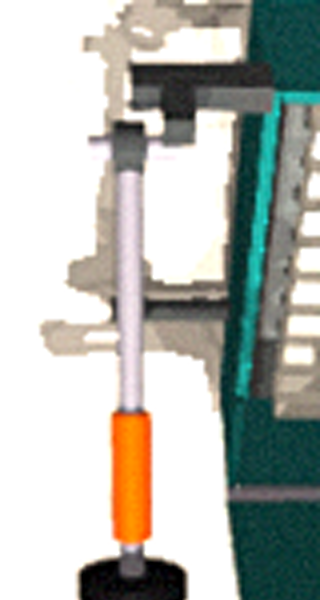

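```bash
python3 -c "
import cv2
im=cv2.imread('pics/side5.png')[150:190,245:295];cv2.imwrite('pics/s5d.png',cv2.resize(cv2.convertScaleAbs(im,alpha=1.6),None,fx=14,fy=14,interpolation=2))
"
```

```text
(no output)
```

View pics/s5d.png

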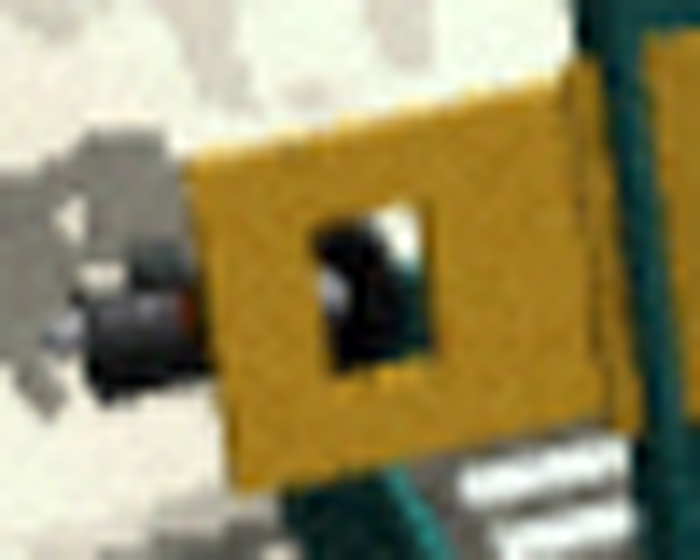

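The pin tip shows in the slot, at about (269,171) in the side picture; the rod reads roughly 0.71–0.73. Next is the pull.

```bash
python3 -c "
from go import *
delta(*pullpose(B,1.12,back=.16,sg=1))"
```

```text
[13.5, -54.4, -72.6] [0.1404, -0.1884, 0.089]
```

Request:
jog_arm(increments=[[[13.5,-54.4,-72.6,0.14,-0.188,0.089,0],[13.5,-54.4,-72.6,0.14,-0.188,0.089,0],[13.5,-54.4,-72.6,0.14,-0.188,0.089,0],[13.5,-54.4,-72.6,0.14,-0.188,0.089,0],[13.5,-54.4,-72.6,0.14,-0.188,0.089,0],[13.5,-54.4,-72.6,0.14,-0.188,0.089,0],[13.5,-54.4,-72.6,0.14,-0.188,0.089,0],[13.5,-54.4,-72.6,0.14,-0.188,0.089,0]]])

```text
time: 7.45
position: [0.67, -0.0228, 0.4481]
tool_rot: [0.166, -0.496, 0.851, -0.044]
ft_force: [0.5, -0.2, -0.4]
grip_width: 0.0433
```

```bash
python3 -c "
from go import *
print(get_obs()['q'])
delta(*pullpose(B,1.12,back=.16,sg=1))"
```

```text
[ 0.02874149  0.53373941  0.92588625 -0.53676284  1.77148139  1.20527548]
[3.3, -13.6, -17.6] [0.0012, 0.0023, 0.0029]
```

Request:
jog_arm(increments=[[[3.3,-13.6,-17.6,0.001,0.002,0.003,0],[3.3,-13.6,-17.6,0.001,0.002,0.003,0],[3.3,-13.6,-17.6,0.001,0.002,0.003,0],[3.3,-13.6,-17.6,0.001,0.002,0.003,0]]])

```text
time: 7.85
position: [0.6697, -0.023, 0.4494]
tool_rot: [-0.014, -0.531, 0.847, 0.026]
ft_force: [-0.0, -0.0, 0.2]
grip_width: 0.0432
```

```bash
python3 -c "
from go import *
import cv2
print(get_obs()['q'])
delta(*pullpose(B,1.12,back=.03,sg=1))
delta(*pullpose(B,1.12,back=.0,sg=1))
i=camera_info('wrist'); np.savez('w6.npz',R=i['R'],t=i['t'],K=i['K'])
cv2.imwrite('pics/w6.png',camera('wrist')[:,:,::-1])
"
```

```text
[-0.00172688  0.48927363  0.9676824  -0.45399074  1.70189955  1.57020331]
[-0.0, -0.2, 0.1] [-0.0016, -0.0541, -0.1154]
[-0.0, -0.2, 0.1] [-0.0024, -0.0671, -0.1424]
```

View pics/w6.png

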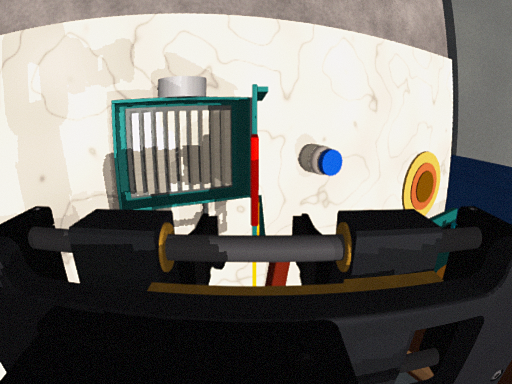

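The pull is seen edge-on at col 254, midway between the fingers. Advance, then pinch.

Request:
jog_arm(increments=[[[0,-0.2,0,-0.001,-0.02,-0.042,0],[0,-0.2,0,-0.0015,-0.038,-0.08,0],[0,-0.2,0,-0.002,-0.054,-0.115,0],[0,-0.2,0,-0.002,-0.0605,-0.129,0],[0,-0.2,0,-0.0025,-0.067,-0.1425,0],[0,-0.2,0,-0.0025,-0.067,-0.1425,0],[0,-0.2,0,-0.0025,-0.067,-0.1425,0]]])

```text
time: 8.6
position: [0.6671, -0.0897, 0.306]
tool_rot: [-0.013, -0.531, 0.847, 0.025]
ft_force: [-0.4, -0.6, 0.1]
grip_width: 0.0435
```

```bash
python3 -c "
from go import *
import cv2
delta(*pullpose(B,1.12,back=.0,sg=1))
cv2.imwrite('pics/w7.png',camera('wrist')[:,:,::-1])
"
```

```text
[-0.0, -0.2, -0.0] [0.0002, -0.0004, 0.001]
```

View pics/w7.png

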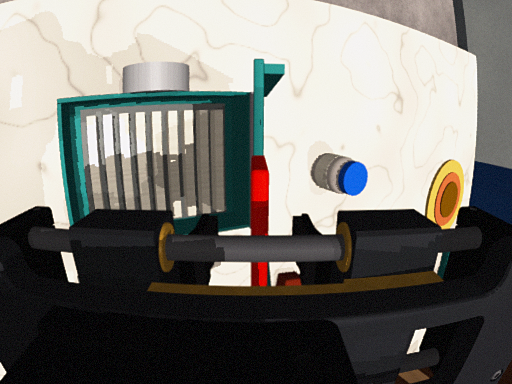

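Request:
jog_arm(increments=[[[0,0,0,0,0,0,1],[0,0,0,0,0,0,1],[0,0,0,0,0,0,1],[0,0,0,0,0,0,1],[0,0,0,0,0,0,1],[0,0,0,0,0,0,1],[0,0,0,0,0,0,1]]], squeeze=25)

```text
time: 9.35
position: [0.6677, -0.0895, 0.3072]
tool_rot: [-0.014, -0.531, 0.847, 0.024]
ft_force: [0.3, 0.1, 1.5]
grip_width: 0.0072
```

```bash
cat > arc.py <<'E'
from go import *
import sys
# arc about hinge from measured pose by dh (rad)
def arc(dhs):
    o=get_obs(); bx,by,bz=axes(B); H=box2w(B,[0,-.13,.075]); v=o['position']-H
    v2=Rn.from_quat(o['tool_rot']).as_matrix()[:,1]
    print('tcp hood angle',np.arctan2(v@bz,v@by),'r',np.hypot(v@bz,v@by),'tool angle',np.arctan2(-v2@bz,-v2@by),o['ft_force'].round(1),o['moment'].round(2),o['grip_width'])
    for d in dhs:
        R=Rn.from_rotvec(bx*d); print(round(d,4),(bx*np.degrees(d)).round(2).tolist(),(R.apply(v)-v).round(4).tolist())
if __name__=='__main__': arc([float(a) for a in sys.argv[1:]])
E
python3 arc.py -.02 -.04 -.06 -.08 -.10 -.12 -.28
```

```text
tcp hood angle 1.1298112632292932 r 0.2567957898027754 tool angle 1.1198005511668838 [0.3 0.1 1.5] [ 0.18  0.12 -0.05] 0.007150793754941133
-0.02 [-1.14, 0.06, -0.0] [0.0003, 0.0046, -0.0022]
-0.04 [-2.29, 0.13, -0.0] [0.0005, 0.0092, -0.0046]
-0.06 [-3.43, 0.19, -0.0] [0.0008, 0.0137, -0.007]
-0.08 [-4.58, 0.26, -0.0] [0.001, 0.0182, -0.0095]
-0.1 [-5.72, 0.32, -0.0] [0.0013, 0.0226, -0.0121]
-0.12 [-6.86, 0.39, -0.0] [0.0015, 0.027, -0.0148]
-0.28 [-16.02, 0.91, -0.0] [0.0034, 0.0598, -0.0393]
```

Request:
jog_arm(increments=[[[-1.14,0.06,0,0.0003,0.0046,-0.0022,1],[-2.29,0.13,0,0.0005,0.0092,-0.0046,1],[-3.43,0.19,0,0.0008,0.0137,-0.007,1],[-4.58,0.26,0,0.001,0.0182,-0.0095,1],[-5.72,0.32,0,0.0013,0.0226,-0.0121,1],[-5.72,0.32,0,0.0013,0.0226,-0.0121,1],[-5.72,0.32,0,0.0013,0.0226,-0.0121,1]]])

```text
time: 10.05
position: [0.6691, -0.0658, 0.2946]
tool_rot: [-0.012, -0.488, 0.872, 0.025]
ft_force: [0.9, 2.6, -0.8]
grip_width: 0.008
```

```bash
python3 arc.py -.02 -.04 -.06 -.08 -.10 -.12 -.14 -.16 -.18
python3 - <<'E'
from rig import *
import cv2
for n in ('side','wrist','scene'): cv2.imwrite(f'pics/{n}8.png',camera(n)[:,:,::-1])
im=cv2.imread('pics/side8.png')[140:200,235:305];a=cv2.resize(cv2.convertScaleAbs(im,alpha=1.6),None,fx=9,fy=9,interpolation=2)
cv2.imwrite('pics/side8c.png',a)
im=cv2.imread('pics/scene8.png')[140:220,160:280];cv2.imwrite('pics/scene8c.png',cv2.resize(cv2.convertScaleAbs(im,alpha=1.5),None,fx=6,fy=6,interpolation=2))
E
```

```text
tcp hood angle 1.0250937816660985 r 0.2568640897198384 tool angle 1.0205822913561657 [ 0.9  2.6 -0.8] [ 0.25 -0.03 -0.1 ] 0.007952789538482346
-0.02 [-1.14, 0.06, -0.0] [0.0002, 0.0044, -0.0027]
-0.04 [-2.29, 0.13, -0.0] [0.0005, 0.0087, -0.0055]
-0.06 [-3.43, 0.19, -0.0] [0.0007, 0.0129, -0.0084]
-0.08 [-4.58, 0.26, -0.0] [0.001, 0.0171, -0.0114]
-0.1 [-5.72, 0.32, -0.0] [0.0012, 0.0212, -0.0144]
-0.12 [-6.86, 0.39, -0.0] [0.0014, 0.0253, -0.0175]
-0.14 [-8.01, 0.45, -0.0] [0.0017, 0.0293, -0.0208]
-0.16 [-9.15, 0.52, -0.0] [0.0019, 0.0332, -0.024]
-0.18 [-10.3, 0.58, -0.0] [0.0021, 0.0371, -0.0274]
```

View pics/side8c.png

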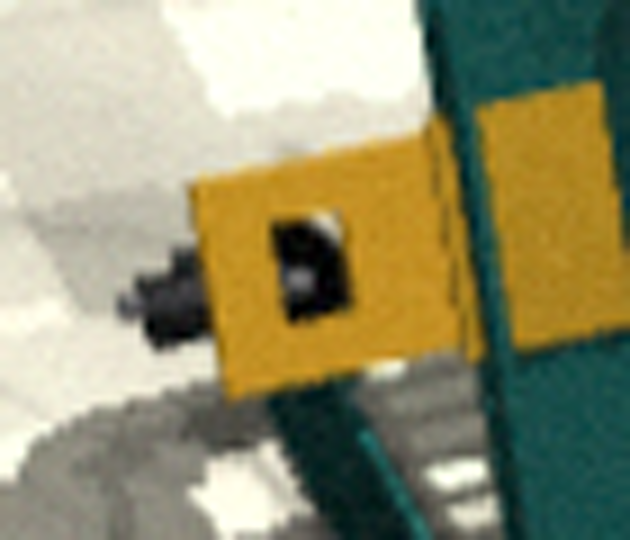

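View pics/scene8c.png

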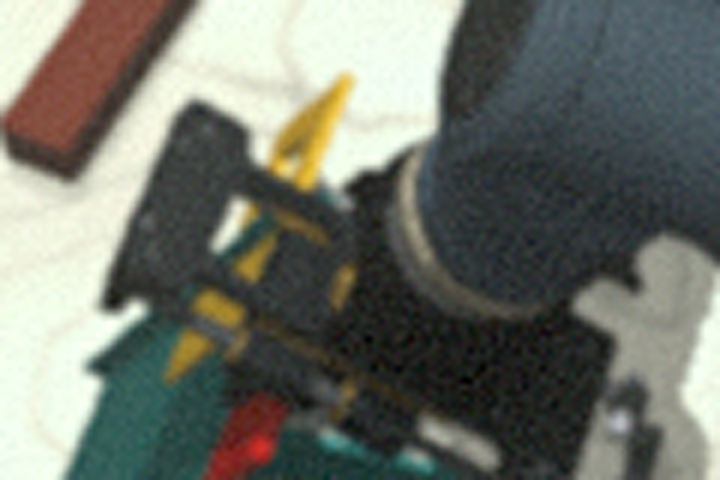

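```bash
python3 -c "
from go import *
for h in (1.013,1.02):
  for p in(.68,.7,.72,.733,.75): print(h,p,(proj('side',rod(B,p,.195))-proj('side',hood(B,h,[-.15,.17,.006]))).round(2))
"
```

```text
1.013 0.68 [-1.02  2.66]
1.013 0.7 [-1.3   1.35]
1.013 0.72 [-1.59  0.03]
1.013 0.733 [-1.78 -0.82]
1.013 0.75 [-2.03 -1.93]
1.02 0.68 [-1.15  2.6 ]
1.02 0.7 [-1.43  1.29]
1.02 0.72 [-1.72 -0.02]
1.02 0.733 [-1.91 -0.87]
1.02 0.75 [-2.16 -1.99]
```

The pin tip is inside the slot outline, (303,278) against the slot centre at (312,268). The rod reads about 0.70, roughly 6 mm low with 12 mm of clearance. I'll lower further, slowly.

Request:
jog_arm(increments=[[[-1.14,0.06,0,0.0002,0.0044,-0.0027,1],[-2.29,0.13,0,0.0005,0.0087,-0.0055,1],[-3.43,0.19,0,0.0007,0.0129,-0.0084,1],[-4.58,0.26,0,0.001,0.0171,-0.0114,1],[-5.72,0.32,0,0.0012,0.0212,-0.0144,1],[-5.72,0.32,0,0.0012,0.0212,-0.0144,1]]])

```text
time: 10.8
position: [0.6704, -0.0438, 0.2796]
tool_rot: [-0.011, -0.444, 0.896, 0.025]
ft_force: [0.5, 2.6, -1.3]
grip_width: 0.0078
```

```bash
python3 arc.py -.02 -.04 -.06 -.065 -.07 -.075 -.08 -.09
python3 - <<'E'
from rig import *
import cv2
for n in ('side',): cv2.imwrite(f'pics/{n}9.png',camera(n)[:,:,::-1])
im=cv2.imread('pics/side9.png')[140:200,235:305];a=cv2.resize(cv2.convertScaleAbs(im,alpha=1.6),None,fx=9,fy=9,interpolation=2)
cv2.imwrite('pics/side9c.png',a)
E
```

```text
tcp hood angle 0.9211983639804644 r 0.2568847619271911 tool angle 0.9203878645160495 [ 0.5  2.6 -1.3] [ 0.11  0.06 -0.07] 0.007842253817795582
-0.02 [-1.14, 0.06, -0.0] [0.0002, 0.0041, -0.0031]
-0.04 [-2.29, 0.13, -0.0] [0.0005, 0.008, -0.0064]
-0.06 [-3.43, 0.19, -0.0] [0.0007, 0.012, -0.0097]
-0.065 [-3.72, 0.21, -0.0] [0.0007, 0.0129, -0.0105]
-0.07 [-4.0, 0.23, -0.0] [0.0008, 0.0139, -0.0114]
-0.075 [-4.29, 0.24, -0.0] [0.0008, 0.0149, -0.0122]
-0.08 [-4.58, 0.26, -0.0] [0.0009, 0.0158, -0.0131]
-0.09 [-5.15, 0.29, -0.0] [0.001, 0.0177, -0.0148]
```

View pics/side9c.png

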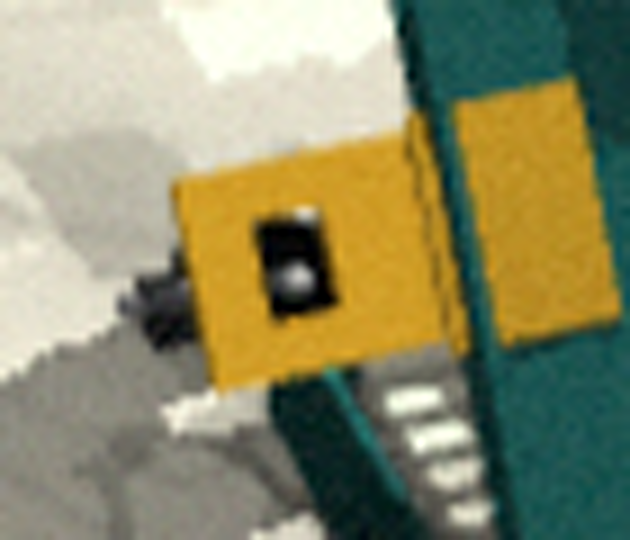

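The pin is through the slot at (296,275), clear of every edge, and the force is low. I'll go on to the collar.

Request:
jog_arm(increments=[[[-0.57,0.03,0,0.0001,0.002,-0.0015,1],[-1.14,0.06,0,0.0002,0.0041,-0.0031,1],[-1.7,0.1,0,0.0003,0.006,-0.0047,1],[-2.29,0.13,0,0.0005,0.008,-0.0064,1],[-2.86,0.16,0,0.0006,0.01,-0.008,1],[-3.15,0.18,0,0.0006,0.011,-0.0088,1],[-3.43,0.19,0,0.0007,0.012,-0.0097,1],[-3.43,0.19,0,0.0007,0.012,-0.0097,1]]])

```text
time: 11.65
position: [0.6711, -0.0318, 0.2699]
tool_rot: [-0.01, -0.417, 0.908, 0.025]
ft_force: [0.7, 0.0, 1.3]
grip_width: 0.008
```

```bash
python3 arc.py -.005 -.01 -.015 -.02 -.025 -.03
```

```text
tcp hood angle 0.86093795041885 r 0.25690816175322034 tool angle 0.8611152904898315 [0.7 0.  1.3] [-0.31  0.14 -0.11] 0.008011821772540532
-0.005 [-0.29, 0.02, -0.0] [0.0001, 0.001, -0.0008]
-0.01 [-0.57, 0.03, -0.0] [0.0001, 0.0019, -0.0017]
-0.015 [-0.86, 0.05, -0.0] [0.0002, 0.0029, -0.0025]
-0.02 [-1.14, 0.06, -0.0] [0.0002, 0.0039, -0.0034]
-0.025 [-1.43, 0.08, -0.0] [0.0003, 0.0048, -0.0042]
-0.03 [-1.72, 0.1, -0.0] [0.0003, 0.0058, -0.0051]
```

Request:
jog_arm(increments=[[[-0.15,0,0,0,0.0005,-0.0004,1],[-0.29,0.02,0,0.0001,0.001,-0.0008,1],[-0.43,0.02,0,0.0001,0.0015,-0.0012,1],[-0.57,0.03,0,0.0001,0.0019,-0.0017,1],[-0.57,0.03,0,0.0001,0.0019,-0.0017,1]]])

```text
time: 12.15
position: [0.6712, -0.0298, 0.2681]
tool_rot: [-0.01, -0.413, 0.91, 0.025]
ft_force: [-0.7, -0.2, 2.7]
grip_width: 0.0081
```

```bash
python3 arc.py -.005 -.01 -.015 -.02
python3 - <<'E'
from rig import *
import cv2
for n in ('side',): cv2.imwrite(f'pics/{n}10.png',camera(n)[:,:,::-1])
im=cv2.imread('pics/side10.png')[140:200,235:305];a=cv2.resize(cv2.convertScaleAbs(im,alpha=1.6),None,fx=9,fy=9,interpolation=2)
cv2.imwrite('pics/side10c.png',a)
E
```

```text
tcp hood angle 0.8506379145266423 r 0.25691498179748545 tool angle 0.8510524041238754 [-0.7 -0.2  2.7] [-0.5   0.16 -0.12] 0.00806504151547167
-0.005 [-0.29, 0.02, -0.0] [0.0001, 0.001, -0.0008]
-0.01 [-0.57, 0.03, -0.0] [0.0001, 0.0019, -0.0017]
-0.015 [-0.86, 0.05, -0.0] [0.0002, 0.0029, -0.0026]
-0.02 [-1.14, 0.06, -0.0] [0.0002, 0.0038, -0.0034]
```

View pics/side10c.png

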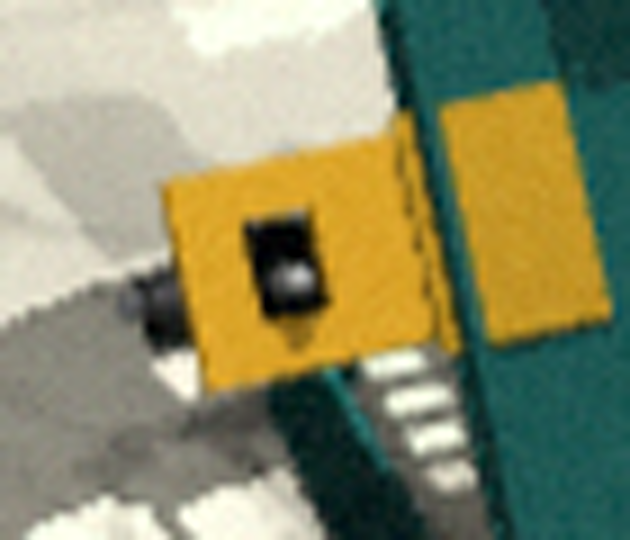

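Request:
jog_arm(increments=[[[-0.29,0.02,0,0.0001,0.001,-0.0008,1],[-0.57,0.03,0,0.0001,0.0019,-0.0017,1],[-0.57,0.03,0,0.0001,0.0019,-0.0017,1]]])

```text
time: 12.5
position: [0.6712, -0.0293, 0.2678]
tool_rot: [-0.01, -0.407, 0.913, 0.026]
ft_force: [-0.8, -4.3, 4.3]
grip_width: 0.0078
```

```bash
python3 arc.py -.005 -.01 -.015 -.02
```

```text
tcp hood angle 0.8483765678835437 r 0.2569351468170609 tool angle 0.8377181676272932 [-0.8 -4.3  4.3] [-0.93  0.21 -0.18] 0.007837841061717681
-0.005 [-0.29, 0.02, -0.0] [0.0001, 0.001, -0.0009]
-0.01 [-0.57, 0.03, -0.0] [0.0001, 0.0019, -0.0017]
-0.015 [-0.86, 0.05, -0.0] [0.0002, 0.0029, -0.0026]
-0.02 [-1.14, 0.06, -0.0] [0.0002, 0.0038, -0.0034]
```

The TCP stopped at a hood angle of about 0.837, with a reaction of about 6 N along the rod. The hood is on the collar, so I'll release and back off along the sheet.

Request:
jog_arm(increments=[[[0,0,0,0,0,0,0],[0,0,0,0,0,0,0],[0,0,0,0,0,0,0],[0,0,0,0,0,0,0],[0,0,0,0,0,0,0]]])

```text
time: 13.0
position: [0.6712, -0.0289, 0.2672]
tool_rot: [-0.01, -0.407, 0.913, 0.026]
ft_force: [0.1, -0.8, 0.8]
grip_width: 0.0388
```

```bash
python3 arc.py; python3 -c "
from go import *
o=get_obs(); y=Rn.from_quat(o['tool_rot']).as_matrix()[:,1]
for k in (.02,.05,.1,.15,.2): print((-y*k).round(4).tolist())"
python3 - <<'E'
from rig import *
import cv2
for n in ('side','wrist'): cv2.imwrite(f'pics/{n}11.png',camera(n)[:,:,::-1])
im=cv2.imread('pics/side11.png')[140:200,235:305];a=cv2.resize(cv2.convertScaleAbs(im,alpha=1.6),None,fx=9,fy=9,interpolation=2)
cv2.imwrite('pics/side11c.png',a)
E
```

```text
tcp hood angle 0.8458553375365951 r 0.2568147924144573 tool angle 0.838370395635536 [ 0.1 -0.8  0.8] [ 0.37  0.16 -0.02] 0.038803097440849005
[0.0008, 0.0134, 0.0149]
[0.0019, 0.0334, 0.0372]
[0.0039, 0.0668, 0.0744]
[0.0058, 0.1001, 0.1115]
[0.0078, 0.1335, 0.1487]
```

View pics/side11c.png

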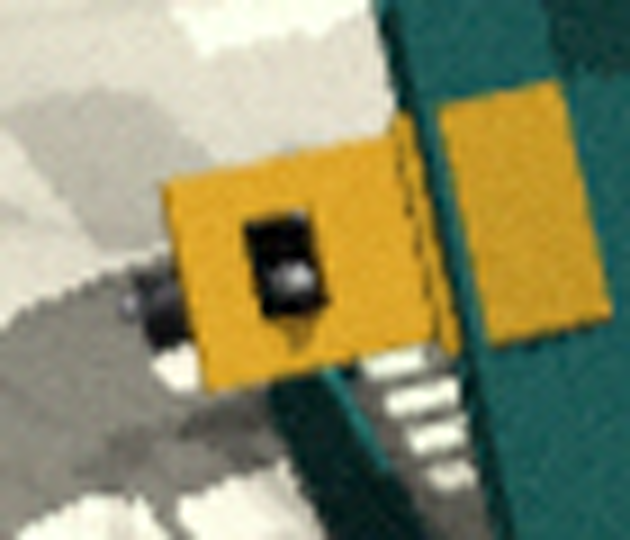

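View pics/wrist11.png

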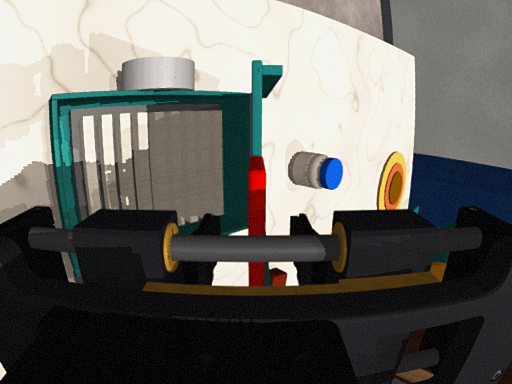

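The hood and rod have not moved since release, and the pull hangs free between the fingers. Backing off.

Request:
jog_arm(increments=[[[0,0,0,0.0008,0.0134,0.0149,0],[0,0,0,0.002,0.0334,0.0372,0],[0,0,0,0.004,0.0668,0.0744,0],[0,0,0,0.006,0.1,0.1115,0],[0,0,0,0.008,0.1335,0.149,0],[0,0,0,0.008,0.17,0.18,0],[0,0,0,0.008,0.17,0.18,0],[0,0,0,0.008,0.17,0.18,0]]])

```text
time: 13.9
position: [0.6793, 0.142, 0.4478]
tool_rot: [-0.01, -0.407, 0.913, 0.025]
ft_force: [-0.8, -0.2, -1.8]
grip_width: 0.0432
```

Run:
```python
from rig import *
import cv2
for n in ('side','scene'): cv2.imwrite(f'pics/{n}12.png',camera(n)[:,:,::-1])
im=cv2.imread('pics/side12.png')[105:245,235:370];cv2.imwrite('pics/side12c.png',cv2.resize(cv2.convertScaleAbs(im,alpha=1.5),None,fx=4,fy=4,interpolation=2))
import numpy as np
from ov import *
overlay(cv2.imread('pics/side12.png'),'side',[.6685,-.0691,-.0566,.838,.70],(235,105,370,245),4,'pics/o12.png')
```

```text
(no output)
```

View pics/side12c.png

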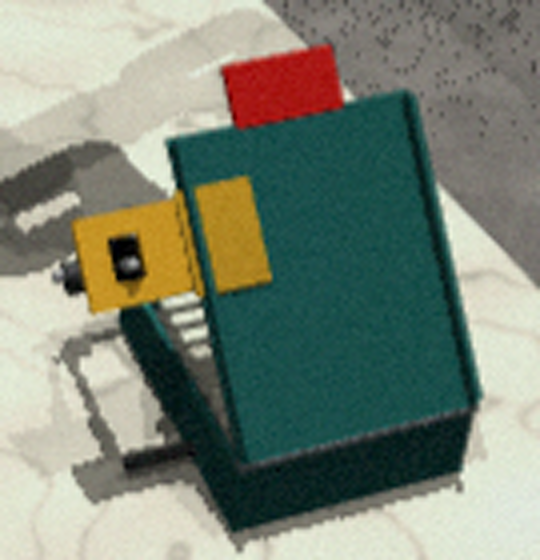

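View pics/o12.png

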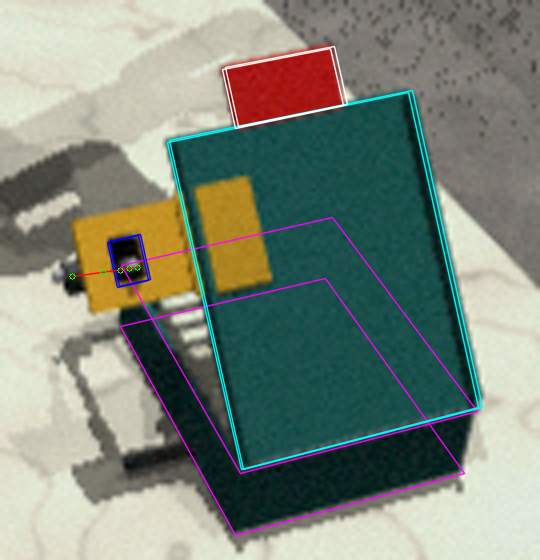

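View pics/scene12.png

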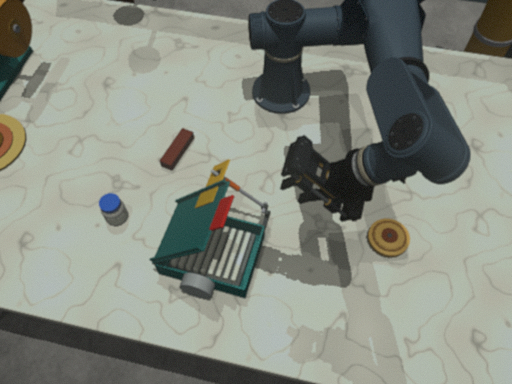

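The overlay at 0.838 matches the hood edges, the pin stands in the slot at (128,262), and the bystanders are where they were. I'll let it settle, compare pictures, then hand in.

Request:
jog_arm(increments=[[[0,0,0,0,0,0,0],[0,0,0,0,0,0,0],[0,0,0,0,0,0,0],[0,0,0,0,0,0,0],[0,0,0,0,0,0,0],[0,0,0,0,0,0,0],[0,0,0,0,0,0,0],[0,0,0,0,0,0,0]]])

```text
time: 14.8
position: [0.6788, 0.1401, 0.4457]
tool_rot: [-0.009, -0.406, 0.913, 0.027]
ft_force: [-0.3, -0.2, 0.4]
grip_width: 0.0437
```

Run:
```python
from rig import *
import cv2,numpy as np
a=cv2.imread('pics/side12.png')[105:245,235:370].astype(float); b=camera('side')[:,:,::-1][105:245,235:370].astype(float)
d=cv2.GaussianBlur(abs(a-b),(0,0),1.5); print(d.max(),d.mean())
if d.max()<30: print(hand_in())
```

```text
9.47537772164593 2.4961194037640193
the job is handed in; nothing more can be done
None
```

The hood is propped open on the rod and the job is handed in at about 15 s of the 58 s allowed. I swung the rod up by its orange sleeve and let go. I then drew the hood down by the red pull until the pin went through the slot and the hood met the collar, and released and backed away.

**Hood angle:** When it met the collar, with a reaction of about 6 N, the arm's position put the hood at about 0.837. A model drawn at 0.838 matched the hood in the side picture after release.

**Pin and stability:** The pin shows through the slot, clear of its edges. Two side pictures of the hood and rod, taken 0.9 s apart after the arm had backed away, showed no change.

**Surroundings:** The last reading of the wrist force was near zero, with the gripper well clear. The wheel, bar and jar look unmoved in the scene picture.

**Disagreement:** The rod's angle did not come out the same everywhere. The side picture put it at about 0.70, while the scene and wrist pictures and the arm's own position gave 0.72 to 0.74, against the ideal 0.733. At worst the pin sits about 6 mm off centre in the slot, which leaves 12 mm of play on each side in that direction.

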